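# Shift the tube rack into the reader and start the read

### The arm

A 7-joint arm with a two-finger parallel gripper is mounted at the origin on the work surface. World frame = base frame: x ahead of the robot, y to its left, z up, the work surface at z = 0. Lengths are in m, angles in rad, forces in N, time in s.
With the tool pointing down it reaches from about 0.425 to 0.95 m from the base axis. Payload 4.7 kg.
Tool frame: the origin (TCP) lies at the very end of the fingers, on their centre line; the grasp point (between the pads) lies 19 mm behind it (r.tcp_to_grasp is the x of the grasp point in the tool frame, in m); x points along the fingers, y is the direction in which the jaws open and shut, and the axes are right-handed (so a half turn about x gives the same grasp; the last joint's range is limited). The gripper opens to 87 mm and grips with 3 to 60 N. Pads are 19 mm wide; open, the fingers measure 117 mm over their backs; the gripper's body (75 mm by 190 mm) begins 51 mm behind the grasp point.
Start: joints at [-1.3, 0.469, -0.049, 1.532, 0.024, 1.141, -0.082], TCP at [0.199, 0.645, 0.223] pointing down, gripper open.
Joint ranges: [-2.59, 2.59], [-0.33, 1.99], [-1.39, 1.29], [0.1, 2.45], [-1.04, 4.18], [0.21, 1.99], [-2.66, 2.66]. Speed limits (rad/s): [2.57, 2.57, 3.14, 3.14, 3.14, 3.14, 3.14].

### API

Orientations are given as a unit quaternion [x, y, z, w].
In Python, from bench import status, snapshot, camera_model, r, trace gives the robot as it stands.
- The arm moves only by the tool arm_command, never from a script. Its argument "commands" is a list that holds one entry, the list of rows, each a list of 4 numbers: the shift along the tool's x, y, z in m, then the turn about the tool's x in rad. A call has 1 to 12 rows; each row is the pose to reach, as a shift and turn from the pose commanded when the call began, along the tool's axes at that moment; what a row does not reach only later rows make up. A row lasts 1/10 s, in which the tool goes at most 50 mm and 8.59 degrees, less where a joint would pass 70% of its speed; a pose out of reach is approached as far as the arm can. A call with a gripper value outside its range is refused whole. "grip" is the closure, from -1 (fully open) to 1 (shut), set as the call begins (left out, the last holds). The fingers move at their own pace and stop on an object; "squeeze" is the grip in N (left out, the last holds). Time passes only in rows, so rows that repeat a pose let the fingers close. It gives the time, the measured TCP pose, the force and the opening at its end, in the units of the state.
- status.get_obs(): the state, without advancing time (a new reading comes with each control period).
- snapshot(name): name is "side" or "top" or "wrist"; returns the picture (400x640x3 uint8, red, green, blue); there is no depth.
- camera_model(name): a dict with "intrinsics" (3x3 intrinsics, pixels), "origin" and "rotation" of the camera in the world. Camera axes: x right, y up, looking along -z (the intrinsics and any distortion apply to the point x, -y, -z); pixel columns grow to the right and rows downward; lengths in m; the calibration is good to about 2 mm. A picture is of the moment at which its call begins: read the wrist's pose just before it. camera_model takes no time and is no camera call; for the wrist camera it gives the pose at the moment of the call.
- r.job_done(): hands the job in, once; it reports no verdict.
Trained networks look in the newest picture that a camera, given by its name, has taken for a name from the list of things; names that differ only in an ending like _2 or _b are one class to them, and where a whole thing is asked for, a point or a joint stands for the part that bears it (a point fixed in the world has none). Each returns a list of dicts, best first, with "confidence" (0 to 1); they miss things now and then, are a little off and sometimes report something else, mostly with a low value. They report only what shows in the picture. A call takes as long as a camera call.
- trace(camera, target): "mask" (400x640 bool, what is visible of it) and "at" ([column, row] in pixels, amid what is visible of it).
The state is a dict: "time": time; "joint_pos": joint angles; "qd": joint speeds; "tau": joint torques, N m; "eef_pos": TCP position; "tcp_rot": TCP orientation; "ft_force": force on the tool from outside, world axes, zero at the start; "moment": the same for the moment, N m; "opening": finger opening in m.
Only numpy, scipy, OpenCV 4.12 (cv2) and the standard library are available. Lean on these libraries where they do the work, as an engineer would, in place of code of your own. Each camera call takes 0.05 s, during which the arm holds its last target. There are 200 camera calls.

### The job

The dark steel sleeve that carries the tube rack is locked in its parked place on the rail by a round spring button in its side. Press the button flush and slide the sleeve along the rail, so that the rack moves in front of the white reader box, until the button pops out of the sleeve's second hole and locks it there. Then slide the black switch on top of the box all the way to its far end and let it snap back; leave the things standing around undisturbed.

Things in the scene. Friction and masses are not known exactly. Their poses are not given: they have to be found in the camera images.
- reader: Tube reader, fixed on the bench: white base plate 12 mm thick, spanning x -100 to 110, y -185 to 185 mm of its own frame. Axes: y along the rail (the sleeve is slid to +y), x across it towards the reader box, z up; origin on the bench under the plate. Light 28 mm square inner tube along y at x = -50 mm, centre line 62 mm up, between end posts 90 mm high (46 x 22 mm, at y = +-171 mm).
- sleeve (a joint): Travel of the dark steel sleeve on the inner tube along the reader's +y, m: 0 parked (button out of the first hole), 0.060 with the button out of the second; 1.3 mm play either way, end stop at 0.068. Stays where left; resists with about 2 N. Cannot move while the button stands out of a hole. Best slid with a grip of 30 to 40 N at the button; the fingers travel with the sleeve.
- first_hole (a point): Centre of the first hole (14.5 mm), on the outside of the sleeve's +x side wall; moves with the sleeve. Sleeve: 36 mm square tube, 3 mm wall, from 44 to 80 mm above the bench, reaching 85 mm to -y and 150 mm to +y of this point. From 80 mm to +y on it carries the rack of four capped tubes (stands out 30 mm to +x, up to 115 mm above the bench). Axes as the reader's.
- second_hole (a point): Centre of the second, at first empty hole, in the same wall, 60 mm to the -y side of the first hole, moves with the sleeve.
- button (a joint): How far the button is pressed (towards the reader's -x), m: 0 fully out (8 mm proud of the sleeve wall), 0.008 flush, 0.011 hidden under the wall between the holes. Spring 3 N out, 5 N flush. It stays in place on the fixed inner tube. Squeezing the sleeve across x with two fingers at the button presses it flush; sliding the sleeve then tucks its dome under the wall, taking up to 12 N at first.
- button_tip (a point): Top of the round steel button (12 mm across, domed) that sticks out of the sleeve's side wall towards the reader's +x, at x = -24 mm, y = -60 mm of the reader when out, 62 mm above the bench. Axes as the reader's.
- switch (a joint): Travel of the slide switch along the reader's +y, in m: 0 at rest, 0.030 at its end. A spring brings it back when let go: 3 N at rest, 6 N at the end.
- switch_top (a point): Centre of the top of the black switch grip (block 22 x 22 mm, 40 mm high), 140 mm above the bench, at x = 68, y = 85 mm of the reader at rest. It stands on the white reader box (x 30 to 105, y 35 to 175 mm, 100 mm high). Axes as the reader's.
- kidney_dish: Bystander: loose steel kidney dish, 170 x 90 x 36 mm, origin under its centre, long along its x.
- spray_bottle: Bystander: loose white bottle, 60 mm across, 150 mm high, origin under its centre.
- tip_box: Bystander: loose grey box with a clear lid, 84 x 124 x 58 mm, origin under its centre.

How it is judged:
On the way, in this order (a step that is already met when the one before it is completed fails the run):
1. the button is pressed in and the sleeve slid off its first hole (value of joint button above 0.009 m and value of joint sleeve above 0.012 m), for 0.05 s.
2. the button has popped out of the second hole (value of joint button below 0.002 m and value of joint sleeve between 0.057 and 0.063 m), for 0.2 s.
3. the slide switch is pushed to its end (value of joint switch above 0.026 m), for 0.05 s.
At the end, for the whole second after the job is handed in: The sleeve is locked at its second hole (travel 57 to 63 mm) with the button popped out (less than 2 mm pressed), and the slide switch, after being pushed at least 26 of its 30 mm once the sleeve was locked, is back within 3 mm of rest (all of step 2 and value of joint switch below 0.003 m); the robot touches nothing.
It fails at once if a bystander is moved by more than 30 mm or knocked over (distance of any of kidney_dish, spray_bottle, tip_box from where it was at the start of the episode above 0.03 m or angle between any of spray_bottle, kidney_dish, tip_box's own z axis and vertical above 0.5 rad).
It also fails if it takes over 51 s, if anything falls off the work surface, if the arm or the gripper's body presses on something with over 40 N, if the wrist force passes 120 N, or if a joint passes its speed limit or range.

## Working session

There is one attempt and no reset: what is moved stays moved. The work goes in short steps, Python scripts to look and compute and a tool call to move; the robot and the scene stay as the last step left them, time stands still between calls to the robot, and variables do not carry over. Pictures are saved under pics/ and viewed, about 8 in all and at most 12, crops included, and the job is handed in when it is done.

Besides the shell and the picture viewer there is one more tool, called after "Call:" as name(argument=value, ...) on one line, values as JSON. arm_command: Moves the arm, as the interface text tells. Its arguments: {"type":"object","properties":{"commands":{"type":"array"},"grip":{"type":"number"},"squeeze":{"type":"number"}},"required":["commands"]}

```bash
mkdir -p pics; ls
cat > h.py <<'E'
import numpy as np, cv2
from bench import status, snapshot, camera_model, r, trace
def save(n,name):
    im=snapshot(n); cv2.imwrite(f'pics/{name}.png',im[:,:,::-1]); return im
def ray(cam,uv):
    m=camera_model(cam) if isinstance(cam,str) else cam
    K=np.array(m['intrinsics']);R=np.array(m['rotation']);o=np.array(m['origin'])
    d=np.linalg.inv(K)@np.array([uv[0],uv[1],1.]); d=R@np.array([d[0],-d[1],-d[2]])
    return o,d/np.linalg.norm(d)
def atz(cam,uv,z):
    o,d=ray(cam,uv); return o+d*(z-o[2])/d[2]
def proj(cam,P):
    m=camera_model(cam) if isinstance(cam,str) else cam
    R=np.array(m['rotation']);c=R.T@(np.array(P)-np.array(m['origin']))
    q=np.array(m['intrinsics'])@np.array([c[0],-c[1],-c[2]]); return q[:2]/q[2]
E
python3 - <<'E'
from h import *
np.set_printoptions(precision=4,suppress=True)
a=save('side','side0');b=save('top','top0')
cv2.imwrite('pics/both0.png',np.vstack([a,b])[:,:,::-1][:, :])
for c in('side','top'):
    print(c,{k:v for k,v in camera_model(c).items()})
    for t in ('first_hole','second_hole','button_tip','switch_top','reader','kidney_dish','spray_bottle','tip_box'):
        for d in trace(c,t)[:2]: print(t,round(d['confidence'],2),d['at'],d['mask'].sum())
o=status.get_obs();print(o['time'],o['eef_pos'],o['tcp_rot'],o['opening'])
E
```

```text
pics
side {'intrinsics': array([[418.4008,   0.    , 321.2436],
       [  0.    , 418.4008, 205.5012],
       [  0.    ,   0.    ,   1.    ]]), 'origin': array([ 0.2113, -0.8468,  0.8393]), 'rotation': array([ 0.4274, -0.0934, -0.1889,  0.8791])}
first_hole 0.72 [305.8, 259.8] 1485
first_hole 0.67 [341.4, 223.7] 137
second_hole 0.96 [305.5, 263.3] 1447
switch_top 0.62 [392.8, 280.5] 1850
switch_top 0.61 [341.6, 222.5] 144
reader 0.98 [326.4, 281.6] 9923
kidney_dish 0.77 [369.1, 371.3] 2016
spray_bottle 0.6 [321.8, 194.0] 747
tip_box 0.85 [391.9, 282.6] 1812
top {'intrinsics': array([[423.0093,   0.    , 324.2113],
       [  0.    , 423.0093, 193.4495],
       [  0.    ,   0.    ,   1.    ]]), 'origin': array([0.4169, 0.0012, 1.2042]), 'rotation': array([ 0.0529, -0.0644, -0.6935,  0.7157])}
first_hole 0.57 [372.6, 244.5] 1539
second_hole 0.84 [372.4, 242.7] 1670
switch_top 0.69 [357.2, 187.3] 105
reader 0.67 [374.4, 227.9] 9902
kidney_dish 0.58 [484.9, 242.7] 1611
kidney_dish 0.39 [372.4, 245.3] 1639
spray_bottle 0.7 [283.6, 177.9] 500
tip_box 0.57 [416.8, 173.7] 1563
0.9 [0.1993 0.6449 0.2226] [ 0.1056  0.6992 -0.1056  0.6992] 0.08696436064784352
```

View pics/side0.png

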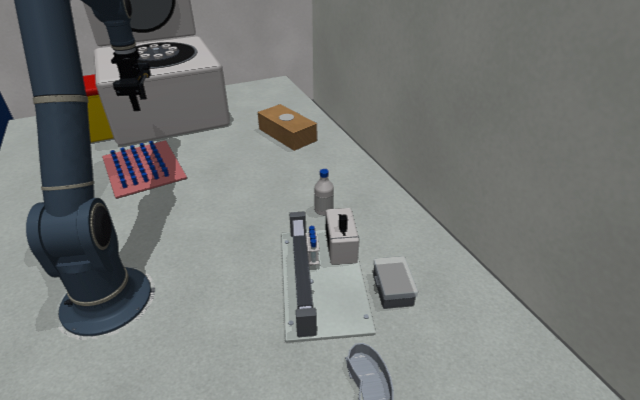

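View pics/top0.png

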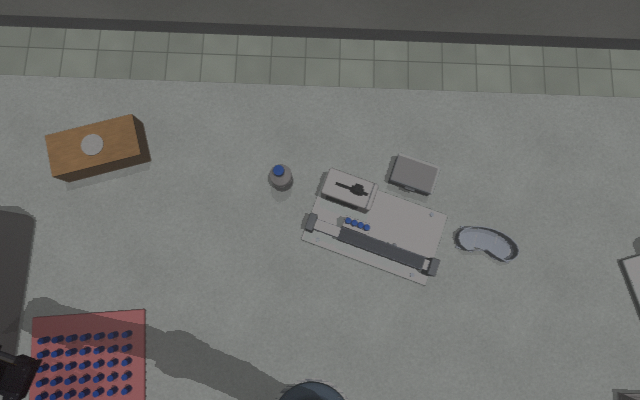

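```bash
sed -i "s/R=np.array(m\['rotation'\])/R=Rot.from_quat(m['rotation']).as_matrix()/; 1a from scipy.spatial.transform import Rotation as Rot" h.py
cat > fit.py <<'E'
from h import *
from scipy.optimize import minimize
BX=[(-100,110,-185,185,0,12),(-73,-27,160,182,0,90),(-73,-27,-182,-160,0,90),(30,105,35,175,0,100),(57,79,74,96,100,140),
(-68,-32,-145,90,44,80),(-32,-2,20,90,44,115),(-64,-36,-171,171,48,76)]
def W(p,P):
    x,y,a=p; c,s=np.cos(a),np.sin(a); P=np.asarray(P,float)
    return P@np.array([[c,s,0],[-s,c,0],[0,0,1]])+[x,y,0]
def sil(m,p):
    im=np.zeros((400,640),np.uint8)
    for b in BX:
        C=np.array([[b[i],b[2+j],b[4+k]] for i in(0,1) for j in(0,1) for k in(0,1)])/1e3
        q=np.array([proj(m,c) for c in W(p,C)])
        cv2.fillConvexPoly(im,cv2.convexHull(np.round(q*16).astype(np.int32)),1,shift=4)
    return im>0
if __name__=='__main__':
    np.set_printoptions(precision=4,suppress=True)
    ims={c:snapshot(c) for c in('side','top')}; ms={c:camera_model(c) for c in ims}
    mk={c:trace(c,'reader')[0]['mask'] for c in ims}
    for c in mk: mk[c]=cv2.morphologyEx(mk[c].astype(np.uint8),cv2.MORPH_CLOSE,np.ones((15,15)))>0
    def cost(p,cs=('side','top')):
        return sum(1-(sil(ms[c],p)&mk[c]).sum()/(sil(ms[c],p)|mk[c]).sum() for c in cs)
    # initial from top: rail posts  ~ (311,222) +y end, (433,266) -y end
    A=atz(ms['top'],(311,222),.09);B=atz(ms['top'],(433,266),.09);print('posts',A,B,np.linalg.norm(A-B))
    d=A-B;a=np.arctan2(d[1],d[0])-np.pi/2;p0=np.r_[((A+B)/2)[:2],a]; p0=p0-np.r_[(W([0,0,a],[[-.05,0,0]])[0])[:2],0]
    print('init',p0,cost(p0))
    for cs in(('top',),('side',),('side','top')):
        s=minimize(cost,p0,args=(cs,),method='Nelder-Mead',options=dict(initial_simplex=p0+np.vstack([np.zeros(3),np.diag([.015,.015,.08])]),xatol=1e-4,fatol=1e-5))
        print(cs,s.x,s.fun)
    p=s.x
    for n,P in dict(button=(-24,-60,62),sw=(68,85,140)).items(): print(n,W(p,[np.array(P)/1e3]))
    out=[]
    for c,(cx,cy) in zip(ims,((325,275),(375,225))):
        im=ims[c][:,:,::-1].copy(); im=cv2.resize(im,None,fx=4,fy=4,interpolation=cv2.INTER_CUBIC)
        for b in BX[:6]:
            C=W(p,np.array([[b[i],b[2+j],b[4+k]] for i in(0,1) for j in(0,1) for k in(0,1)])/1e3)
            q=[proj(ms[c],v) for v in C]
            for i in range(8):
                for j in(1,2,4):
                    if not i&j: cv2.line(im,*[tuple(int(t*4+2) for t in q[k]) for k in(i,i|j)],(0,0,255),1)
        out.append(im[(cy-75)*4:(cy+75)*4,(cx-50 if c=='side' else cx-80)*4:(cx+50 if c=='side' else cx+80)*4])
    cv2.imwrite('pics/fit_s.png',out[0]);cv2.imwrite('pics/fit_t.png',out[1])
    cv2.imwrite('pics/fit.png',cv2.resize(np.hstack(out),(800,462),interpolation=cv2.INTER_AREA))
E
python3 fit.py
```

```text
posts [0.5263 0.0185 0.09  ] [ 0.4214 -0.3036  0.09  ] 0.338703909237259
init [ 0.5214 -0.1581 -0.3149] 0.07223949142820629
('top',) [ 0.52   -0.1602 -0.3216] 0.03031476997578697
('side',) [ 0.524  -0.1579 -0.3254] 0.031668458606196825
('side', 'top') [ 0.5222 -0.1593 -0.3218] 0.0671078881653423
button [[ 0.4805 -0.2086  0.062 ]]
sw [[ 0.6136 -0.1002  0.14  ]]
```

View pics/fit.png

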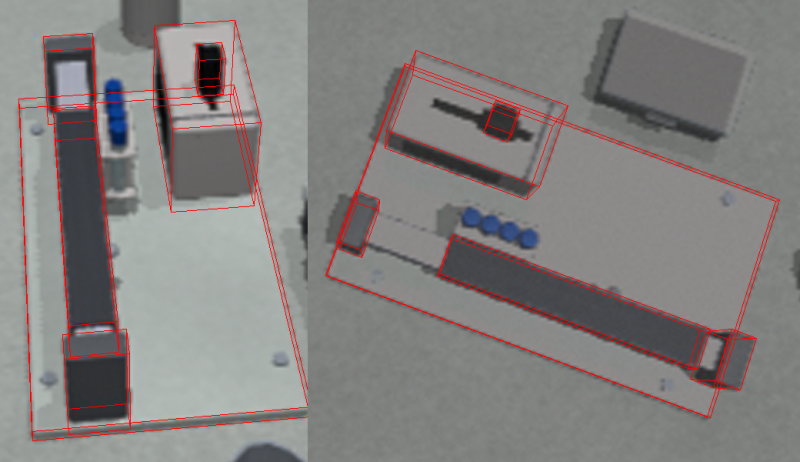

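```bash
cat > go.py <<'E'
from h import *
from fit import W
np.set_printoptions(precision=4,suppress=True)
p=[.5222,-.1593,-.3218]
def to(P,z=None):
    o=status.get_obs();R=Rot.from_quat(o['tcp_rot']).as_matrix()
    return R.T@(np.array(P)-o['eef_pos'])
if __name__=='__main__':
    o=status.get_obs();R=Rot.from_quat(o['tcp_rot']).as_matrix();print(o['time'],R)
    ex=np.array([np.cos(p[2]),np.sin(p[2]),0]); y=R.T@ex; 
    a=np.arctan2(y[2],y[1]); print('turn',a,a-np.pi*np.sign(a),'q7',o['joint_pos'][6])
    print(to([.5,.25,.25]),to(W(p,[[-.05,-.06,.2]])[0]))
E
python3 go.py
```

```text
1.1 [[ 0.      0.2953  0.9554]
 [ 0.0001  0.9554 -0.2953]
 [-1.      0.0001 -0.    ]]
turn 1.5928365896919339 -1.5487560638978592 q7 -0.08227033378147672
[-0.0275 -0.2885  0.4039] [ 0.0225 -0.7319  0.4946]
```

Call:
arm_command(commands=[[[-0.003,-0.024,0.034,0.07],[-0.005,-0.048,0.067,0.14],[-0.008,-0.072,0.101,0.21],[-0.01,-0.096,0.135,0.28],[-0.012,-0.12,0.168,0.35],[-0.015,-0.144,0.202,0.42],[-0.017,-0.168,0.236,0.49],[-0.02,-0.192,0.269,0.56],[-0.022,-0.216,0.303,0.63],[-0.025,-0.24,0.337,0.7],[-0.027,-0.264,0.37,0.77],[-0.0275,-0.2885,0.404,0.84]]])

```text
time: 2.3
eef_pos: [0.501, 0.2488, 0.2507]
tcp_rot: [0.383, 0.595, -0.382, 0.595]
ft_force: [0.2, 0.1, 0.5]
opening: 0.087
```

```bash
python3 go.py
```

```text
2.3 [[ 0.0009  0.9096  0.4155]
 [ 0.001   0.4155 -0.9096]
 [-1.      0.0012 -0.0005]]
turn 0.7502925208557988 -2.391300132733994 q7 -0.02551068571817179
[ 0.0007 -0.0004 -0.0015] [ 0.0502 -0.2278  0.3898]
```

Call:
arm_command(commands=[[[0.003,-0.021,0.035,0.07],[0.006,-0.042,0.071,0.14],[0.01,-0.062,0.106,0.21],[0.015,-0.083,0.142,0.28],[0.02,-0.104,0.177,0.35],[0.025,-0.124,0.213,0.42],[0.03,-0.145,0.248,0.49],[0.035,-0.166,0.284,0.55],[0.04,-0.186,0.319,0.62],[0.045,-0.207,0.355,0.69],[0.05,-0.228,0.39,0.75],[0.05,-0.228,0.39,0.75]]])

```text
time: 3.5
eef_pos: [0.4541, -0.2055, 0.2002]
tcp_rot: [-0.575, -0.41, 0.576, -0.412]
ft_force: [-0.9, 0.6, 1.1]
opening: 0.0869
```

```bash
python3 - <<'E'
from go import *
o=status.get_obs();R=Rot.from_quat(o['tcp_rot']).as_matrix()
m=camera_model('wrist');im=save('wrist','w0')
print(o['eef_pos'],np.linalg.norm(o['qd']),R)
for n,P in dict(button=(-24,-60,62),sw=(68,85,140),h2=(-32,-120,62),e1=(-32,-145,80),e2=(-68,-145,80),e3=(-32,90,80),e4=(-68,90,80),axis=(-50,-60,80)).items():
    q=proj(m,W(p,[np.array(P)/1e3])[0]);print(n,q);cv2.circle(im,tuple(int(v) for v in q),3,(255,0,0),1)
for t in('button_tip','first_hole','second_hole'):
    for d in trace('wrist',t)[:2]: print(t,d['confidence'],d['at'],d['mask'].sum())
cv2.imwrite('pics/w0.png',im[:,:,::-1])
E
python3 go.py
```

```text
[ 0.4541 -0.2055  0.2002] 0.1075780768160805 [[-0.0001  0.9462 -0.3235]
 [-0.0031 -0.3235 -0.9462]
 [-1.      0.0009  0.003 ]]
button [341.7218 180.4826]
sw [486.3451  -0.1977]
h2 [334.1191 231.1243]
e1 [334.8124 258.199 ]
e2 [302.6716 258.4556]
e3 [336.5768  21.1177]
e4 [296.2769  21.4568]
axis [318.0208 184.545 ]
button_tip 0.54 [339.3, 182.4] 50
button_tip 0.21 [324.0, 94.0] 11548
first_hole 0.62 [327.4, 97.4] 11321
second_hole 0.76 [323.8, 96.2] 11645
second_hole 0.74 [393.9, 295.0] 614
3.7 [[ 0.0002  0.9502 -0.3117]
 [ 0.0008 -0.3117 -0.9502]
 [-1.     -0.0001 -0.0008]]
turn 0.004801945593052572 -3.1367907079967408 q7 0.19625099221508924
[-0.0496 -0.0982 -0.4397] [0.     0.0002 0.002 ]
```

View pics/w0.png

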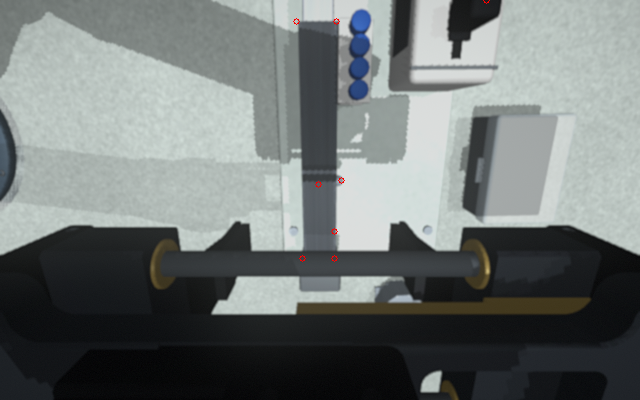

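Run:
```python
from go import *
m=camera_model('wrist');im=save('wrist','w1')
for n,P in dict(button=(-26,-60,65)).items(): print(n,proj(m,W(p,[np.array(P)/1e3])[0]))
print('btn',[(d['confidence'],d['at']) for d in trace('wrist','button_tip')[:1]])
mk=trace('wrist','second_hole')[0]['mask']
g=cv2.cvtColor(im,cv2.COLOR_RGB2GRAY)
for y in(-80,-30,-10,10,40,70):
    a=proj(m,W(p,[[-.068,y/1e3,.08]])[0]);b=proj(m,W(p,[[-.032,y/1e3,.08]])[0])
    row=int(round(a[1]));c=np.where(mk[row])[0]
    print(y,row,a[0],b[0],c.min() if len(c) else 0,c.max() if len(c) else 0, 'mm/px',36/(b[0]-a[0]))
    print(g[row,int(a[0])-8:int(b[0])+10])
```

```text
button [340.2788 188.4847]
btn [(0.46, [340.5, 188.8])]
-80 210 301.3645635543626 335.1985099289133 303 335 mm/px 1.0640201294129412
[210 210 209 210 209 209 210 211 203 172 134 115 105  96  96  94  94  94
  93  93  93  91  93  94  94  94  93  93  94  95  94  95  94  92  91  92
  94  95  95 100 106 111 132 179 213 223 222 222 222 222 222 221]
-30 163 300.7316117154464 336.1497203369828 303 336 mm/px 1.016429205316451
[201 208 208 207 206 207 207 208 209 193 138  84  68  68  69  69  69  67
  66  67  67  67  67  67  67  68  69  68  68  68  69  67  69  69  68  67
  66  66  67  69  69  68  67  69  95 154 204 222 222 220 220 221 220 220]
-10 143 300.461515714033 336.55561897286606 302 337 mm/px 0.9973928356618742
[133 133 133 132 131 131 131 132 130 117  90  73  68  67  67  68  67  66
  65  64  66  66  65  66  67  66  67  66  67  68  68  67  66  66  66  65
  65  66  68  68  67  67  66  67  70  98 137 154 155 154 153 153 152 154]
10 123 300.18090739165496 336.9773116176963 302 336 mm/px 0.9783564659973571
[131 130 131 131 131 131 131 133 126 108  82  70  69  67  68  67  67  64
  65  65  65  65  65  65  66  66  66  66  65  66  66  65  64  65  65  64
  63  63  65  65  66  66  65  67  69  84 118 145 154 156 156 155 155 154]
40 90 299.73890142665175 337.6415415086026 301 371 mm/px 0.9498019114806499
[128 127 129 128 129 130 130 131 131 123  99  77  68  65  65  66  65  65
  64  63  63  63  64  64  65  65  65  65  65  64  65  66  65  63  63  63
  62  63  62  62  62  65  64  64  65  65  61  64 103 150 167 159 148 141
 138 137]
70 55 299.26949078731604 338.3469434702232 301 373 mm/px 0.9212473569380516
[129 128 129 128 129 128 129 129 126 112  86  70  67  66  67  66  66  66
  66  65  66  65  66  67  66  66  66  66  66  66  66  66  66  65  64  64
  65  64  65  64  65  65  66  67  66  66  62  59  67 105 149 170 168 159
 155 151 146]
```

Call:
arm_command(commands=[[[0.02,0.001,0.002,0.005],[0.05,0.001,0.002,0.005],[0.08,0.001,0.002,0.005],[0.11,0.001,0.002,0.005],[0.135,0.001,0.002,0.005],[0.15,0.001,0.002,0.005],[0.157,0.001,0.002,0.005],[0.157,0.001,0.002,0.005],[0.157,0.001,0.002,0.005],[0.157,0.001,0.002,0.005]]])

```text
time: 4.85
eef_pos: [0.4571, -0.2019, 0.044]
tcp_rot: [0.575, 0.412, -0.574, 0.413]
ft_force: [1.3, -0.6, 0.2]
opening: 0.0869
```

Call:
arm_command(commands=[[[0,0,0,0],[0,0,0,0],[0,0,0,0],[0,0,0,0],[0,0,0,0],[0,0,0,0],[0,0,0,0],[0,0,0,0],[0,0,0,0],[0,0,0,0]]], grip=1, squeeze=35)

```text
time: 5.85
eef_pos: [0.4548, -0.2013, 0.043]
tcp_rot: [-0.574, -0.414, 0.574, -0.412]
ft_force: [-3.7, 0.8, 4.8]
opening: 0.0358
```

Run:
```python
from go import *
im=save('wrist','w2');im2=save('side','s2')
cv2.imwrite('pics/g.png',np.hstack([im[100:400,140:500],cv2.resize(im2[200:350,240:400],(320,300))])[:,:,::-1])
o=status.get_obs();print(o['eef_pos'],o['opening'],o['ft_force'])
```

```text
[ 0.4548 -0.2014  0.043 ] 0.03557271019232596 [-2.7038  1.1987  5.2646]
```

View pics/g.png

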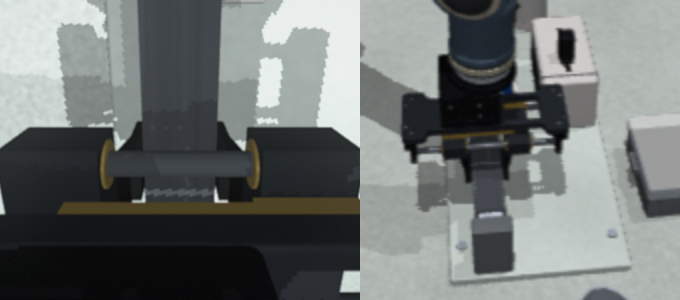

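The fingers hold the sleeve at 36 mm, so the button is pressed flush; the pictures show a centred grip. Next I slide it.

Call:
arm_command(commands=[[[0,0,-0.004,0],[0,0,-0.008,0],[0,0,-0.012,0],[0,0,-0.016,0],[0,0,-0.02,0],[0,0,-0.025,0],[0,0,-0.03,0],[0,0,-0.03,0],[0,0,-0.03,0]]])

```text
time: 6.85
eef_pos: [0.4638, -0.1747, 0.0429]
tcp_rot: [-0.574, -0.412, 0.576, -0.411]
ft_force: [-5.7, -1.1, 5.1]
opening: 0.036
```

Run:
```python
from go import *
o=status.get_obs();print(o['eef_pos'],o['opening'],o['ft_force'])
ex=np.array([np.cos(p[2]),np.sin(p[2]),0]);ey=np.array([-ex[1],ex[0],0])
d=o['eef_pos']-np.array([.4548,-.2014,.043]);print('moved x,y',d@ex,d@ey)
m=camera_model('wrist');im=save('wrist','w3')
mk=trace('wrist','second_hole')[0]['mask'];ys,xs=np.where(mk);print(ys.min(),ys.max(),xs.min(),xs.max())
im2=save('side','s3')
cv2.imwrite('pics/g3.png',np.hstack([im[0:400:1,140:500],cv2.resize(im2[180:350,240:400],(376,400))])[:,:,::-1])
```

```text
[ 0.4638 -0.1747  0.0429] 0.0360386983396015 [-5.7418 -1.0649  5.0624]
moved x,y 8.263046355341634e-05 0.028145062058802524
0 302 272 463
```

View pics/g3.png

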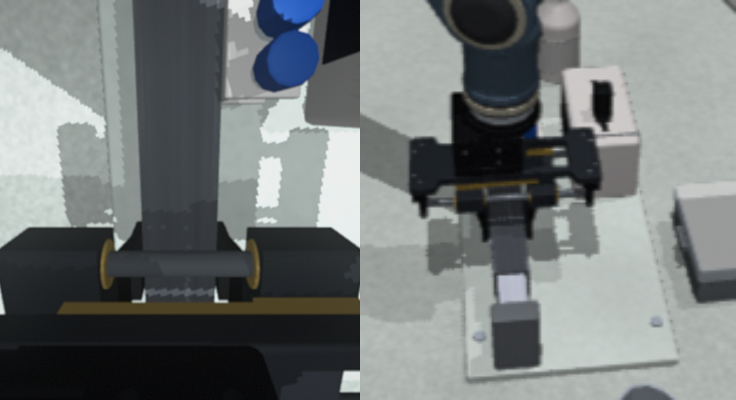

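Call:
arm_command(commands=[[[0,0,-0.004,0],[0,0,-0.008,0],[0,0,-0.012,0],[0,0,-0.016,0],[0,0,-0.02,0],[0,0,-0.023,0],[0,0,-0.025,0],[0,0,-0.026,0],[0,0,-0.027,0],[0,0,-0.028,0],[0,0,-0.029,0],[0,0,-0.029,0]]])

```text
time: 8.2
eef_pos: [0.4737, -0.1452, 0.0429]
tcp_rot: [-0.574, -0.413, 0.575, -0.411]
ft_force: [-3.7, 1.6, 5.4]
opening: 0.0354
```

Call:
arm_command(commands=[[[0,0,-0.0005,0],[0,0,-0.001,0],[0,0,-0.0015,0],[0,0,-0.002,0],[0,0,-0.0025,0],[0,0,-0.003,0],[0,0,-0.003,0],[0,0,-0.003,0]]])

```text
time: 9.0
eef_pos: [0.4743, -0.1431, 0.0429]
tcp_rot: [-0.574, -0.413, 0.575, -0.412]
ft_force: [-4.8, 0.6, 6.6]
opening: 0.0359
```

```bash
cat > chk.py <<'E'
from go import *
o=status.get_obs()
ex=np.array([np.cos(p[2]),np.sin(p[2]),0]);ey=np.array([-ex[1],ex[0],0])
d=o['eef_pos']-np.array([.4548,-.2014,.043]);print('moved x,y',d@ex,d@ey,'force x,y',o['ft_force']@ex,o['ft_force']@ey,o['opening'])
E
python3 chk.py
```

```text
moved x,y 0.00011344481708167389 0.06144584205486392 force x,y -4.719713903922825 -0.9641139364706172 0.03592455256807982
```

Run:
```python
from go import *
im=save('side','s4');im2=save('top','t4');m=camera_model('side');m2=camera_model('top')
a=proj(m,W(p,[[-.024,-.06,.062]])[0]);b=proj(m2,W(p,[[-.024,-.06,.062]])[0]);print(a,b)
for c in('side','top'):
  print([(d['confidence'],d['at']) for d in trace(c,'button_tip')[:2]])
f=lambda I,q:cv2.resize(I[int(q[1])-30:int(q[1])+30,int(q[0])-25:int(q[0])+25],(400,480),interpolation=cv2.INTER_CUBIC)
cv2.imwrite('pics/g4.png',np.hstack([f(im,a),f(im2,b)])[:,:,::-1])
```

```text
[313.1726 280.7273] [394.7935 242.6521]
[]
[]
```

View pics/g4.png

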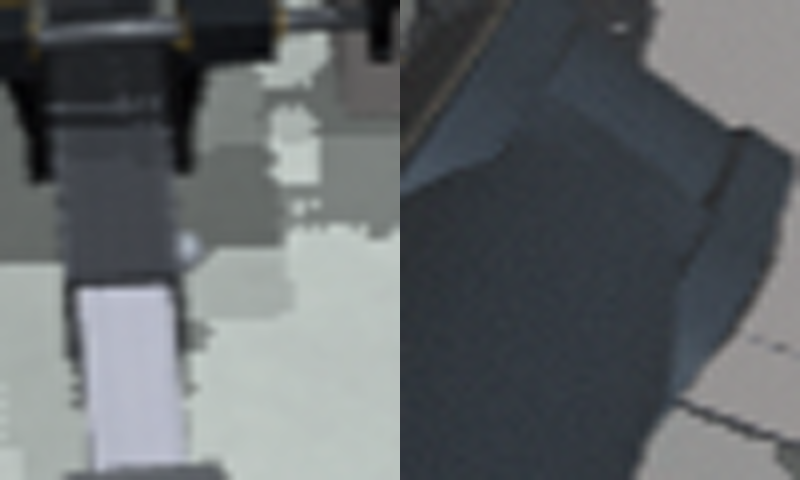

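Left crop: the button stands out of the sleeve's +x wall at (188, 248), where it was predicted. I'll test the lock by nudging the sleeve back.

Call:
arm_command(commands=[[[0,0,0.001,0],[0,0,0.002,0],[0,0,0.003,0],[0,0,0.004,0],[0,0,0.004,0]]])

```text
time: 9.7
eef_pos: [0.4736, -0.1453, 0.0429]
tcp_rot: [0.574, 0.414, -0.574, 0.411]
ft_force: [-4.1, 3.8, 6.4]
opening: 0.0356
```

```bash
python3 chk.py
```

```text
moved x,y 0.00011978745556567166 0.05914497310752967 force x,y -5.070021851561378 2.356579053727325 0.03564152252544968
```

Call:
arm_command(commands=[[[0,0,0.001,0],[0,0,0.002,0],[0,0,0.003,0],[0,0,0.003,0],[0,0,0.003,0]]])

```text
time: 10.2
eef_pos: [0.4735, -0.1457, 0.0429]
tcp_rot: [0.575, 0.415, -0.573, 0.411]
ft_force: [-2.4, 8.8, 5.9]
opening: 0.0358
```

```bash
python3 chk.py
```

```text
moved x,y 0.00010663522368689268 0.05874002368922236 force x,y -5.095582982562196 7.565622724083978 0.03577439153379267
```

Locked: it stops at 58.7 mm while the force rises. Next I release and rise.

Call:
arm_command(commands=[[[0,0,-0.002,0],[0,0,-0.004,0],[0,0,-0.004,0]]])

```text
time: 10.5
eef_pos: [0.4737, -0.1449, 0.0429]
tcp_rot: [-0.574, -0.414, 0.575, -0.412]
ft_force: [-4.6, 2.4, 4.8]
opening: 0.0356
```

Call:
arm_command(commands=[[[0,0,0,0],[0,0,0,0],[0,0,0,0],[0,0,0,0],[0,0,0,0],[0,0,0,0],[0,0,0,0],[0,0,0,0]]], grip=-1)

```text
time: 11.3
eef_pos: [0.475, -0.1459, 0.043]
tcp_rot: [0.574, 0.413, -0.574, 0.413]
ft_force: [-0.2, 0.2, 0.5]
opening: 0.0854
```

Call:
arm_command(commands=[[[-0.02,0,0,0],[-0.05,0,0,0],[-0.08,0,0,0],[-0.11,0,0,0],[-0.14,0,0,0],[-0.16,0,0,0],[-0.17,0,0,0],[-0.17,0,0,0],[-0.17,0,0,0]]], grip=1)

```text
time: 12.2
eef_pos: [0.4744, -0.1456, 0.2121]
tcp_rot: [-0.574, -0.413, 0.574, -0.412]
ft_force: [-0.1, 1.0, -0.4]
opening: 0.0229
```

Run:
```python
from go import *
o=status.get_obs();print(o['time'],o['eef_pos'],o['opening'],o['ft_force'])
m=camera_model('wrist');im=save('wrist','w5')
P=W(p,[[.068,.085,.14]])[0];q=proj(m,P);print(q)
for d in trace('wrist','switch_top')[:2]: 
    ys,xs=np.where(d['mask']);print(d['confidence'],d['at'],xs.min(),xs.max(),ys.min(),ys.max())
for s in((-24,-60,62),(-32,-60,62)): print('btn',proj(m,W(p,[np.array(s)/1e3])[0]))
print([(d['confidence'],d['at']) for d in trace('wrist','button_tip')[:2]])
cs=[proj(m,W(p,[[.068+i*.011,.085+j*.011,.14]])[0]) for i,j in((-1,-1),(1,-1),(1,1),(-1,1))];print(np.array(cs))
cv2.polylines(im,[np.int32(cs)],True,(255,0,0),1)
cv2.imwrite('pics/w5.png',im[:,:,::-1])
print('pre',to(W(p,[[.068,.045,.213]])[0]))
```

```text
12.2 [ 0.4744 -0.1456  0.2121] 0.02286209825416851 [-0.0663  0.9826 -0.3657]
[465.8316  98.7238]
0.94 [454.0, 101.3] 434 480 82 120
btn [340.0391 230.2064]
btn [333.3819 230.2188]
[(0.51, [322.8, 102.7])]
[[450.2788 113.1754]
 [477.6339 113.1088]
 [481.8034  83.883 ]
 [453.7147  83.9553]]
pre [-0.0015  0.1177 -0.0475]
```

View pics/w5.png

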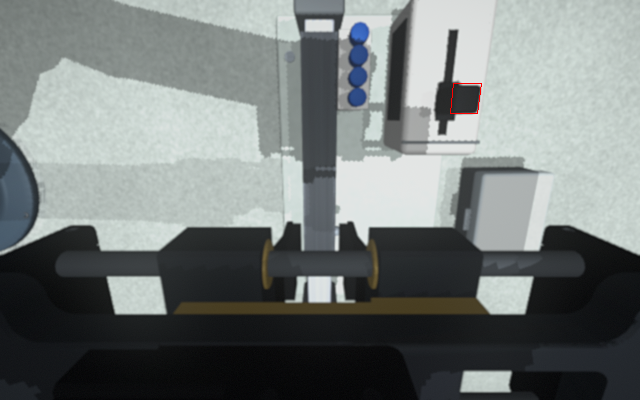

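Call:
arm_command(commands=[[[0,0.015,-0.006,0],[0,0.035,-0.014,0],[0,0.055,-0.022,0],[0,0.075,-0.03,0],[0,0.095,-0.038,0],[0,0.11,-0.045,0],[0,0.118,-0.048,0],[0.02,0.118,-0.048,0],[0.05,0.118,-0.048,0],[0.08,0.118,-0.048,0],[0.097,0.118,-0.048,0],[0.097,0.118,-0.048,0]]])

```text
time: 13.55
eef_pos: [0.5995, -0.1375, 0.1128]
tcp_rot: [-0.572, -0.414, 0.576, -0.411]
ft_force: [-0.5, -0.3, -0.3]
opening: 0.0007
```

Run:
```python
from go import *
o=status.get_obs();print(o['eef_pos'],o['opening'],o['ft_force'])
print('to contact',to(W(p,[[.068,.0645,.115]])[0]),'end',to(W(p,[[.068,.0945,.115]])[0]))
```

```text
[ 0.5995 -0.1375  0.1128] 0.0006689037288477482 [-0.4724 -0.3439 -0.3006]
to contact [-0.0022  0.0015 -0.0194] end [-0.0023  0.0015 -0.0494]
```

Call:
arm_command(commands=[[[0,0.001,-0.01,0],[0,0.001,-0.018,0],[0,0.001,-0.024,0],[0,0.001,-0.029,0],[0,0.001,-0.034,0],[0,0.001,-0.038,0],[0,0.001,-0.042,0],[0,0.001,-0.045,0],[0,0.001,-0.048,0],[0,0.001,-0.05,0],[0,0.001,-0.05,0]]])

```text
time: 14.65
eef_pos: [0.6188, -0.0941, 0.117]
tcp_rot: [-0.574, -0.411, 0.575, -0.414]
ft_force: [-1.7, -7.6, 4.2]
opening: 0.0003
```

Run:
```python
from go import *
o=status.get_obs();print(o['ft_force'])
d=np.linalg.inv(Rot.from_euler('z',p[2]).as_matrix())
print('reader y',d@(o['eef_pos']-[p[0],p[1],0]),d@o['ft_force'])
```

```text
[-1.7323 -7.565   4.2201]
reader y [0.071  0.0924 0.117 ] [ 0.7492 -7.7246  4.2201]
```

Call:
arm_command(commands=[[[0,0,-0.0015,0],[0,0,-0.003,0],[0,0,-0.0045,0],[0,0,-0.006,0],[0,0,-0.006,0],[0,0,-0.006,0]]])

```text
time: 15.25
eef_pos: [0.6189, -0.0939, 0.1171]
tcp_rot: [-0.573, -0.409, 0.578, -0.414]
ft_force: [-5.4, -15.8, 5.0]
opening: 0.0003
```

Run:
```python
from go import *
o=status.get_obs()
d=np.linalg.inv(Rot.from_euler('z',p[2]).as_matrix())
print('reader y',d@(o['eef_pos']-[p[0],p[1],0]),d@o['ft_force'])
im=save('side','s6');m=camera_model('side')
for k in(0,.03): print(proj(m,W(p,[[.068,.085+k,.14]])[0]))
print([(d['confidence'],d['at']) for d in trace('side','switch_top')[:2]])
cv2.imwrite('pics/s6.png',cv2.resize(im[170:320,240:400],(640,600),interpolation=cv2.INTER_CUBIC)[:,:,::-1])
```

```text
reader y [0.071  0.0926 0.1171] [ -0.0751 -16.6996   5.0176]
[343.0009 216.2268]
[341.395  209.1246]
[(0.52, [337.7, 218.6])]
```

View pics/s6.png

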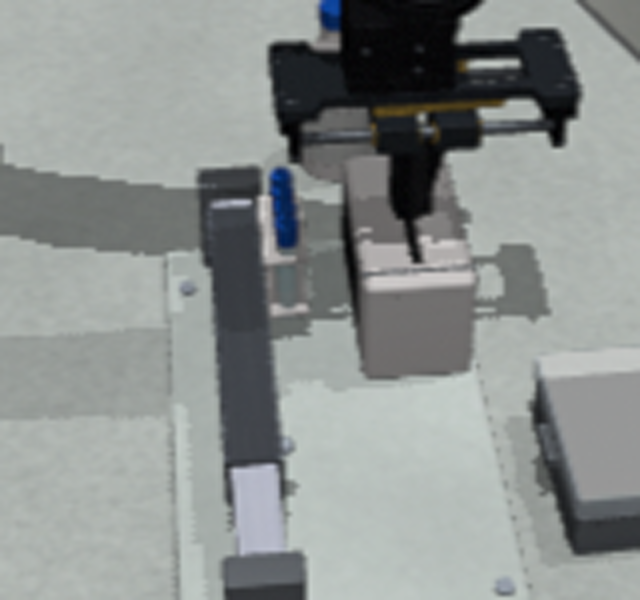

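The force jumped to 17 N with no further motion, so the switch is at its end stop; the picture also shows the button out at (288, 445). I'll retreat now.

Call:
arm_command(commands=[[[0,0,0.006,0],[0,0,0.014,0],[0,0,0.024,0],[0,0,0.036,0],[0,0,0.048,0],[0,0,0.056,0],[-0.02,0,0.056,0],[-0.06,0,0.056,0],[-0.1,0,0.056,0],[-0.13,0,0.056,0],[-0.14,0,0.056,0],[-0.14,0,0.056,0]]])

```text
time: 16.55
eef_pos: [0.6036, -0.1376, 0.2568]
tcp_rot: [0.575, 0.413, -0.573, 0.413]
ft_force: [0.3, 0.3, -0.6]
opening: 0.001
```

Run:
```python
from go import *
o=status.get_obs();print(o['time'],o['eef_pos'],o['ft_force'])
a=save('side','s7');b=save('wrist','w7')
m=camera_model('wrist')
for k in(0,.03): print('sw',k,proj(m,W(p,[[.068,.085+k,.14]])[0]))
d=trace('wrist','switch_top')[:1]
for x in d: ys,xs=np.where(x['mask']);print(x['confidence'],x['at'],ys.min(),ys.max())
for n in('kidney_dish','spray_bottle','tip_box'): print(n,[(round(d['confidence'],2),d['at']) for d in trace('side',n)[:1]])
cv2.imwrite('pics/f7.png',np.hstack([cv2.resize(a[190:330,260:380],(360,420),interpolation=cv2.INTER_CUBIC),cv2.resize(b[:300,240:],(440,420-90))[:].__class__(0) if 0 else cv2.copyMakeBorder(cv2.resize(b[:300,240:],(440,330)),0,90,0,0,cv2.BORDER_CONSTANT)])[:,:,::-1])
```

```text
16.55 [ 0.6036 -0.1376  0.2568] [ 0.2707  0.2883 -0.6447]
sw 0 [317.4119 153.3925]
sw 0.03 [317.2909 121.977 ]
0.93 [317.2, 150.2] 135 164
kidney_dish [(0.95, [368.1, 373.3])]
spray_bottle [(0.95, [324.6, 196.4])]
tip_box [(0.83, [392.2, 282.2])]
```

View pics/f7.png

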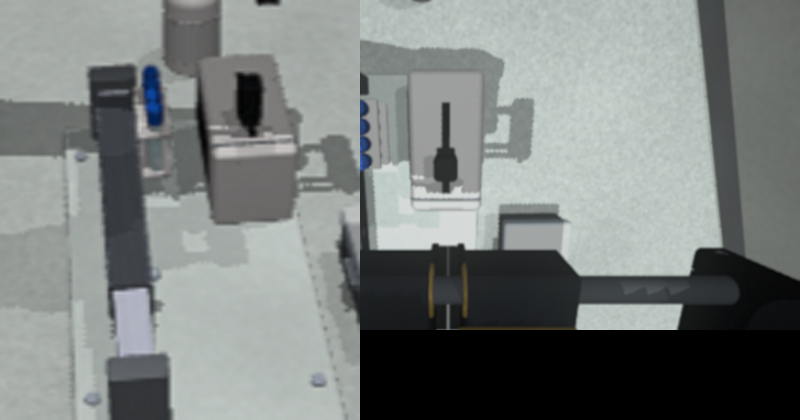

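The switch is back at rest: its mask is at row 150, with 153 predicted at rest and 122 at its end. The button is out at (155, 272), the bystanders are in place, and the arm is clear.

```bash
python3 -c "
from bench import r
print(r.job_done())"
```

```text
the job is handed in; nothing more can be done
None
```

The sleeve is locked at its second hole, the switch has been pushed to its end and has snapped back, and the job is handed in. It took about 17 s of robot time.

- **Sleeve:** I gripped it at the button with 35 N and slid it along the rail to about 60 mm of travel. Pulled back as a test, it stopped at about 58.7 mm while the force rose to 7.6 N. The last side picture shows the button standing out of the wall.
- **Switch:** I pushed it with closed fingers until the force jumped from 8 to 17 N with no further motion. That end stop fits about 28 to 30 mm of travel, judged from arm position and force. In the last wrist picture it is back at rest, at row 150 against 153 predicted.
- **Surroundings:** The bystanders sit within about 3 pixels of where they were first detected, and the arm was clear, with a force reading below 1 N.
- **Checks that failed or disagreed:** The trained network did not find the popped-out button: nothing in the side and top pictures, and a wrong spot in the wrist picture. The button check therefore rests on the pictures I viewed and on the pull-back test.

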